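# Present the coded sample jar to the scanner on an overhanging loading board

## Robot

A 6-joint arm with a two-finger parallel gripper is mounted at the origin on the work surface. World frame = base frame: x ahead of the robot, y to its left, z up, the work surface at z = 0. Lengths are in m, angles in rad, forces in N, time in s.
With the tool pointing down it reaches from about 0.325 to 0.85 m from the base axis. Payload 15.5 kg.
Tool frame: the origin (TCP) lies at the very end of the fingers, on their centre line; the grasp point (between the pads) lies 19 mm behind it; x points along the fingers, z is the direction in which the jaws open and shut, and the axes are right-handed (so a half turn about x gives the same grasp; the last joint's range is limited). The gripper opens to 91 mm and grips with 3 to 60 N. Pads are 32 mm wide; open, the fingers measure 118 mm over their backs; the gripper's body (76 mm by 178 mm) begins 60 mm behind the grasp point.
Start: joints at [-0.096, 0.494, 1.345, -0, 1.302, -0.096], TCP at [0.625, 0, 0.214] pointing down, gripper open.
Joint ranges: [-2.91, 2.91], [-0.82, 2.16], [0.22, 2.67], [-1.22, 4.37], [0.12, 2.79], [-3.08, 3.08]. Speed limits (rad/s): [1.89, 1.89, 2.57, 3.01, 3.01, 3.01].

## Interface

Orientations are given as [roll, pitch, yaw] about the fixed x, y, z axes, in that order (R = Rz(yaw) Ry(pitch) Rx(roll)).
In Python, from bench import bot, camera, camera_params gives the robot as it stands.
- The arm moves only by the tool jog_arm, never from a script. Its argument "rows" is a list of rows, each an object with "delta_pos": the shift along the world's x, y, z in m, a list of three; "yaw": the turn about the world's z in rad; "jaw": the closure, from 0 (fully open) to 1 (shut). A call has 1 to 12 rows; each row is the pose to reach, as a shift and turn from the pose commanded when the call began; what a row does not reach only later rows make up. A row lasts 1/10 s, in which the tool goes at most 50 mm and 8.59 degrees, less where a joint would pass 70% of its speed; a pose out of reach is approached as far as the arm can. A call with a gripper value outside its range is refused whole. The fingers move at their own pace and stop on an object; "newtons" is the grip in N (left out, the last holds). Time passes only in rows, so rows that repeat a pose let the fingers close. It gives the time, the measured TCP pose, the force and the opening at its end, in the units of the state.
- bot.observe(): the state, without advancing time (a new reading comes with each control period).
- camera(name): name is "scene" or "side" or "wrist"; returns the picture (480x640x3 uint8, red, green, blue); there is no depth.
- camera_params(name): a dict with "fx", "fy", "cx", "cy" (pixels), "xyz" and "orientation" of the camera in the world. Camera axes: x right, y up, looking along -z (the intrinsics and any distortion apply to the point x, -y, -z); pixel columns grow to the right and rows downward; lengths in m; the calibration is good to about 2 mm. A picture is of the moment at which its call begins: read the wrist's pose just before it. camera_params takes no time and is no camera call; for the wrist camera it gives the pose at the moment of the call.
- bot.job_done(): hands the job in, once; it reports no verdict.
The state is a dict: "t": time; "joints": joint angles; "dq": joint speeds; "joint_efforts": joint torques, N m; "tool_pos": TCP position; "tcp_rot": TCP orientation; "force": force on the tool from outside, world axes, zero at the start; "torque": the same for the moment, N m; "finger_gap": opening from 0.0 (shut) to 1.0 (fully open).
Only numpy, scipy, OpenCV 4.12 (cv2) and the standard library are available. Lean on these libraries where they do the work, as an engineer would, in place of code of your own. Each camera call takes 0.05 s, during which the arm holds its last target.

## Task

Turn the sample jar in its nest so that its bar-marked side squarely faces the side where the scanner stands, then slide the blue board outward along its ledge, without lifting it, until its yellow outer edge is level with the red mark, so that the scanner sees the label. So far out the board would tip, so keep hold of it at its rear and finish while still holding it flat on the ledge; leave the other things on the bench alone.

Things in the scene. Friction and masses are not known exactly. Their poses are not given: they have to be found in the camera images.
- ledge: Fixed grey loading ledge, 150 mm (its x) by 300 mm (its y), top 60 mm above the table. Origin: centre of its underside. Its +y points outward, the way the board is to slide; its outer edge lies at y = +150 mm. Two low dark ribs 5 mm high, their inner faces 57 mm either side of the middle, guide the board along y.
- board: Loose blue plastic board lying flat on the ledge between its ribs, 110 mm (its x) by 300 mm (its y), 10 mm thick, about 0.3 kg. Origin: centre of its underside; its +y points outward along the ledge. With the jar on it the board tips over the ledge's edge once it overhangs by more than about 100 to 110 mm, unless its rear is held down.
- board_handle (a point): Grip point of the black upright fin on the rear of the board: fin 14 mm thick along the board's y (pinch it along y), 60 mm wide along x, its top 46 mm above the board's upper face; this point is in its middle, 28 mm above the board's upper face and 18 mm below the fin's top. It lies 270 mm behind the outer edge.
- board_edge (a point): Middle of the board's outer (+y) end face, half-way through its thickness; a yellow stripe runs along this edge on top. Axes as the board's.
- nest (a point): Centre of the jar's nest on the board's upper face, 50 mm behind the outer edge: a grey ring 60 mm across outside, 51 mm inside, 8 mm high. Axes as the board's.
- jar_center (a point): Centre, half-way up, of the loose sample jar that stands in the nest: a plain upright cylinder 48 mm across and 100 mm high, white with an orange cap, about 0.27 to 0.39 kg. Its own +x points to its marked side.
- jar_code (a point): Middle of the jar's marked side (a paper label with black bars), on its surface 24 mm from the axis, 45 mm above its foot; axes as the jar's, +x pointing out of the label. A black line on the cap runs from the middle to the same side.
- window (a point): Centre of the dark scan window of the fixed white scanner block (70 x 80 mm, 130 mm high) that stands beside the board's path on its +x side. The window looks along this frame's -x, at the board; the frame is parallel to the ledge's. It lies 50 mm short of the mark along y, so the jar stands before it when the board's edge is at the mark.
- mark (a point): The mark: near end of the upright red blade (5 mm thick, 85 mm long, top 78 mm above the table) that sticks out of the scanner's base beside the board's path, 12 mm or so clear of the board's side. Its mid-plane (this frame's y = 0) is where the board's outer edge must come; +y points outward. The frame is parallel to the ledge's.
- tube_rack: Bystander, to be left alone: white rack with eight capped tubes, 80 x 140 mm, 86 mm high. Origin: centre of its underside.
- tape_roll: Bystander, to be left alone: tan roll of tape lying flat, 90 mm across, 22 mm high. Origin: centre of its underside.
- amber_jar: Bystander, to be left alone: amber glass jar with a black cap, 52 mm across, 85 mm high. Origin: centre of its underside.
- beaker: Bystander, to be left alone: clear glass beaker, 60 mm across, 75 mm high. Origin: centre of its underside.
- mouse: Bystander, to be left alone: black computer mouse, 100 x 58 mm, 28 mm high. Origin: centre of its underside.
- vial_box: Bystander, to be left alone: cardboard vial box, 130 x 130 mm, 50 mm high. Origin: centre of its underside.

How it is judged:
On the way, in this order (a step that is already met when the one before it is completed fails the run):
1. the jar stands in its nest with its marked side towards the scanner's side (angle between the x axis of jar_code and the x axis of window, either way round below 0.26 rad and x of jar_code in the frame of board above 0.015 m and horizontal distance between jar_center and nest below 0.007 m and z of jar_center in the frame of nest below 0.054 m and angle between jar_center's own z axis and vertical below 0.08 rad), for 0.2 s.
2. the board's outer edge is at the mark, the board flat on the ledge and held (y of board_edge in the frame of mark between -0.006 and 0.006 m and angle between board_edge's own z axis and vertical below 0.035 rad and z of board_edge in the frame of ledge between 0.057 and 0.071 m and angle between the y axis of board_edge and the y axis of mark, either way round below 0.06 rad and contact force between the fingers and board above 1 N), for 0.2 s.
At the end, for the whole second after the job is handed in: The fingers still hold the board (over 1 N), which lies flat on the ledge (tilt under 2 degrees) and still, its outer edge within 6 mm of the red mark, and the jar stands upright in its nest with its marked side within 15 degrees of facing the scanner window squarely (all of step 1 and all of step 2 and linear speed of board below 0.01 m/s); the arm keeps its last pose, push and grip.
It fails at once if the board tips (angle between board_edge's own z axis and vertical above 0.12 rad).
It fails at once if the board is lifted off the ledge (z of board in the frame of ledge above 0.075 m).
It fails at once if the jar is knocked over (angle between jar_center's own z axis and vertical above 0.5 rad).
It fails at once if a bystander is disturbed (distance of any of tube_rack, tape_roll, amber_jar, beaker, mouse, vial_box from where it was at the start of the episode above 0.03 m).
It also fails if it takes over 45 s, if anything falls off the work surface, if the arm or the gripper's body presses on something with over 40 N, if the wrist force passes 120 N, or if a joint passes its speed limit or range.

## Working session

There is one attempt and no reset: what is moved stays moved. The work goes in short steps, Python scripts to look and compute and a tool call to move; the robot and the scene stay as the last step left them, time stands still between calls to the robot, and variables do not carry over. Pictures are saved under pics/ and viewed, and the job is handed in when it is done.

Besides the shell and the picture viewer there is one more tool, called after "Request:" by a JSON object that holds its "api" and its "payload". jog_arm: Moves the arm, as the interface text tells. Its arguments: {"type":"object","properties":{"rows":{"type":"array","items":{"type":"object","properties":{"delta_pos":{"type":"array","items":{"type":"number"}},"yaw":{"type":"number"},"jaw":{"type":"number"}}}},"newtons":{"type":"number"}},"required":["rows"]}

```bash
ls; mkdir -p pics
python3 - <<'E'
from bench import bot,camera,camera_params
import cv2
print(bot.observe())
for n in ["scene","side","wrist"]:
    print(n,camera_params(n)); cv2.imwrite(f"pics/{n}0.png",camera(n)[:,:,::-1])
E
```

```text
pics
{'t': 0.0, 'joints': array([-9.55188746e-02,  4.94194583e-01,  1.34617166e+00,  7.75413195e-06,
        1.30249858e+00, -9.55073605e-02]), 'dq': array([ 0.00178309, -0.00196071,  0.00020025,  0.00106819,  0.00105629,
       -0.00131827]), 'joint_efforts': array([-1.07322368e-03, -8.78814626e+01, -3.81857479e+01,  7.05250050e-02,
        5.33505273e-02, -1.50444166e-04]), 'tool_pos': array([6.24596325e-01, 3.27291912e-05, 2.13317452e-01]), 'tcp_rot': array([3.04021029, 1.56952413, 3.04019671]), 'force': array([-0.31135978,  0.34286678, -0.69062132]), 'torque': array([-0.03290093, -0.01900628, -0.02262091]), 'finger_gap': 0.9979514964240181}
scene {'fx': 475.4338431164772, 'fy': 475.4338431164772, 'cx': 314.3504603935716, 'cy': 241.6786478540256, 'xyz': array([1.48710123, 0.38102136, 0.77510086]), 'orientation': array([0.96750722, 0.01778845, 1.91414284])}
side {'fx': 486.9129501270358, 'fy': 486.9129501270358, 'cx': 321.80878288143026, 'cy': 242.56875714133312, 'xyz': array([-0.04529524,  1.12746422,  0.78472177]), 'orientation': array([ 1.07124832, -0.007258  , -2.63666723])}
wrist {'fx': 389.4626719390306, 'fy': 389.4626719390306, 'cx': 321.43560322779666, 'cy': 243.56453604734725, 'xyz': array([0.62439679, 0.06841905, 0.38340417]), 'orientation': array([-0.2461507 ,  0.00038061,  0.00109142])}
```

View pics/scene0.png

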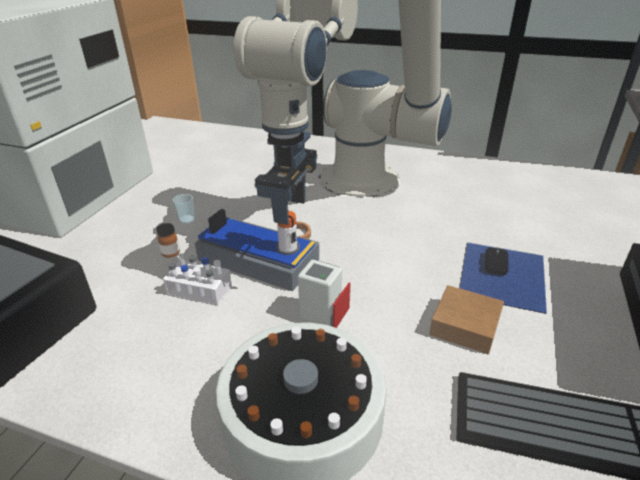

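View pics/side0.png

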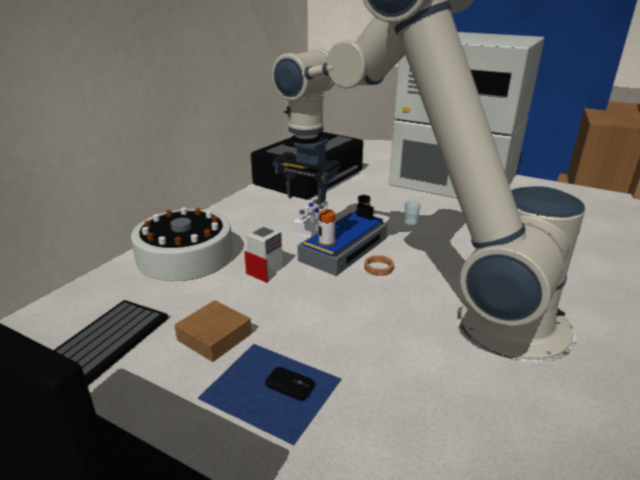

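View pics/wrist0.png

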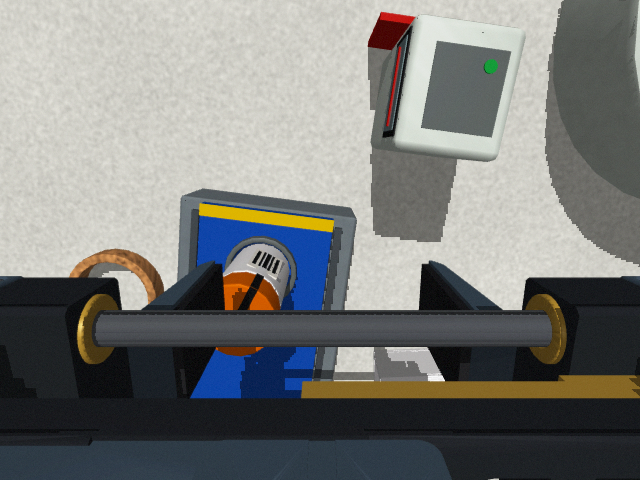

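Run:
```python
import cv2
im=cv2.imread("pics/wrist0.png"); cv2.imwrite("pics/w0a.png",cv2.resize(im[180:380,160:360],None,fx=3,fy=3,interpolation=cv2.INTER_CUBIC))
cv2.imwrite("pics/w0b.png",cv2.resize(im[0:180,350:540],None,fx=3,fy=3,interpolation=cv2.INTER_CUBIC))
im=cv2.imread("pics/scene0.png"); cv2.imwrite("pics/s0a.png",cv2.resize(im[180:340,190:360],None,fx=4,fy=4,interpolation=cv2.INTER_CUBIC)[:600])
```

```text
(no output)
```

View pics/w0a.png

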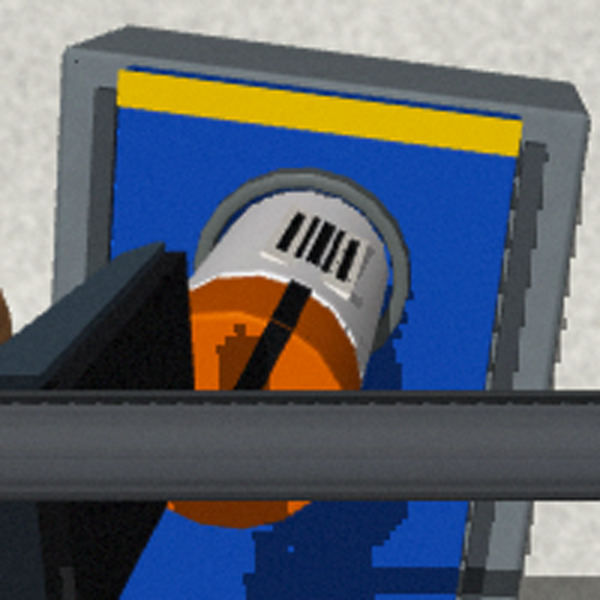

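View pics/w0b.png

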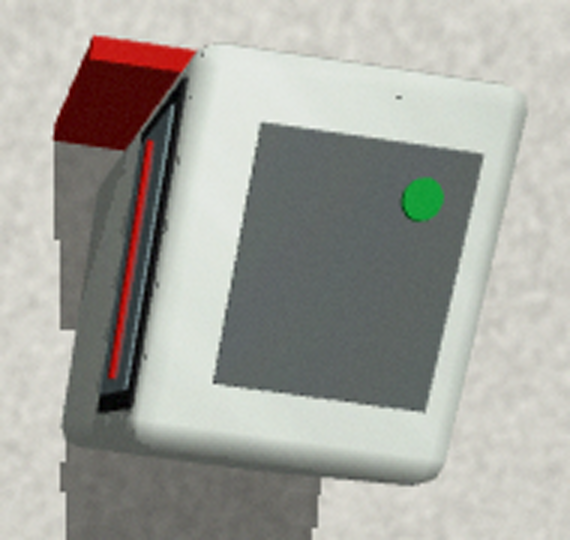

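View pics/s0a.png

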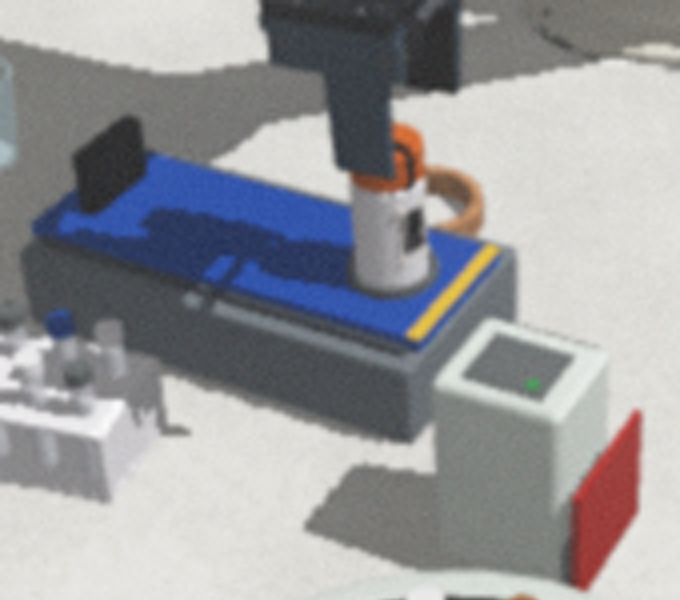

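```bash
cat > h.py <<'E'
import numpy as np
from scipy.spatial.transform import Rotation as R
def ray(P,u,v):
    d=np.array([(u-P['cx'])/P['fx'],-(v-P['cy'])/P['fy'],-1.])
    return np.array(P['xyz']),R.from_euler('xyz',P['orientation']).apply(d)
def at(P,u,v,z):
    o,d=ray(P,u,v); return o+d*(z-o[2])/d[2]
def proj(P,p):
    q=R.from_euler('xyz',P['orientation']).inv().apply(np.array(p)-P['xyz'])
    return P['cx']+P['fx']*q[0]/-q[2],P['cy']-P['fy']*q[1]/-q[2]
E
python3 - <<'E'
from h import *
from bench import camera_params
P=camera_params("wrist")
c=lambda x,y,z:at(P,160+x/3,180+y/3,z)
m=lambda x,y,z:at(P,350+x/3,y/3,z)
L=c(118,70,.07);Rr=c(522,120,.07)
print("board corners",L,Rr,np.linalg.norm(L-Rr)); e=(L+Rr)/2
a=np.arctan2(*(Rr-L)[1::-1]);print("yaw",a)
R1=c(515,120,.07);R2=c(460,590,.07)
print("right side dir",np.arctan2(*(R1-R2)[1::-1])-np.pi/2)
ny=np.array([-np.sin(a),np.cos(a),0]);nx=np.array([np.cos(a),np.sin(a),0])
print("edge",e,"nest",e-.05*ny,"handle",e-.27*ny)
mk=[m(92,37,.078),m(83,63,.078),m(197,49,.078),m(185,71,.078)]
print(np.array(mk)); k=(mk[0]+mk[1])/2
print("blade yaw",np.arctan2(*(mk[2]-mk[0])[1::-1]),"travel",(k-e)@ny,"lat",(k-e)@nx)
# scanner top
t=[m(*p,.13) for p in [(260,123),(483,154),(426,411),(213,383)]]
for i,j in [(0,1),(3,2)]: print("scan yaw",np.arctan2(*(t[j]-t[i])[1::-1]))
for i,j in [(3,0),(2,1)]: print("scan yaw",np.arctan2(*(t[j]-t[i])[1::-1])-np.pi/2)
# cap black line z=.17
p1=c(293,325,.17);p2=c(240,385,.17); print("line",p1,p2,np.arctan2(*(p1-p2)[1::-1]))
n=e-.05*ny
print("jar top center px",proj(P,[n[0],n[1],.17]),"nest px",proj(P,n))
# bars middle, z=.07+.045
b=c(322,250,.115);print("bars",b,np.arctan2(*(b-n)[1::-1]))
S=camera_params("scene")
for nm,z in (("handle",.116),):
    h=e-.27*ny;print(proj(S,[h[0],h[1],z]))
print(proj(S,L),proj(S,Rr),proj(S,k))
E
```

```text
board corners [0.52562838 0.02309534 0.07      ] [0.6346934 0.0095247 0.07     ] 0.10990606099765518
yaw -0.12379076834960138
right side dir -0.10729859845801593
edge [0.58016089 0.01631002 0.07      ] nest [ 0.57398715 -0.03330736  0.07      ] handle [ 0.54682268 -0.25162386  0.07      ]
[[0.66594345 0.15949277 0.078     ]
 [0.66403176 0.15399174 0.078     ]
 [0.6907252  0.15698692 0.078     ]
 [0.68817285 0.15231382 0.078     ]]
blade yaw -0.10077421550345958 travel 0.14983157140813472 lat 0.06683774729548939
scan yaw -0.12393074761524968
scan yaw -0.12340608189998217
scan yaw -0.12437090167667852
scan yaw -0.12145034650114672
line [ 0.58735266 -0.01213176  0.17      ] [ 0.57644537 -0.02467012  0.17      ] 0.8548546203805253
jar top center px (np.float64(236.59380562025748), np.float64(321.8133570990989)) nest px (np.float64(261.64328686736866), np.float64(269.87039067301504))
bars [ 0.58550365 -0.01376329  0.115     ] 1.0383129275112177
(np.float64(215.11491896185476), np.float64(213.32382699505104))
(np.float64(314.03705817852136), np.float64(241.1888690889235)) (np.float64(293.8125839742615), np.float64(264.18039893025747)) (np.float64(348.2160479005889), np.float64(281.1892372155041))
```

Request:
{"api": "jog_arm", "payload": {"rows": [{"delta_pos":[-0.025,-0.017,0],"yaw":0,"jaw":0},{"delta_pos":[-0.0505,-0.0333,0],"yaw":0,"jaw":0},{"delta_pos":[-0.0505,-0.0333,0],"yaw":0,"jaw":0},{"delta_pos":[-0.0505,-0.0333,-0.03],"yaw":0,"jaw":0},{"delta_pos":[-0.0505,-0.0333,-0.06],"yaw":0,"jaw":0},{"delta_pos":[-0.0505,-0.0333,-0.09],"yaw":0,"jaw":0},{"delta_pos":[-0.0505,-0.0333,-0.095],"yaw":0,"jaw":0},{"delta_pos":[-0.0505,-0.0333,-0.095],"yaw":0,"jaw":0}], "newtons": 12}}

```text
t: 0.95
tool_pos: [0.5744, -0.0331, 0.1186]
tcp_rot: [2.952, 1.569, 2.952]
force: [0.3, 0.1, 0.6]
finger_gap: 1.001
```

Run:
```python
from bench import bot,camera,camera_params
import cv2
cv2.imwrite("pics/w1.png",camera("wrist")[:,:,::-1]); 
im=camera("scene")[:,:,::-1];cv2.imwrite("pics/s1.png",cv2.resize(im[150:330,190:360],None,fx=3.3,fy=3.3,interpolation=cv2.INTER_CUBIC))
o=bot.observe();print(o['tool_pos'],o['force'],o['finger_gap'])
```

```text
[ 0.57544535 -0.03330883  0.12016681] [-0.47469562 -0.13107314  0.49388553] 0.9979680477598244
```

View pics/w1.png

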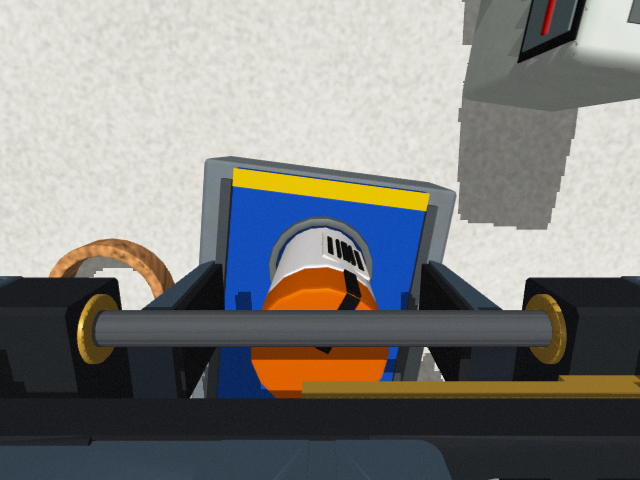

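View pics/s1.png

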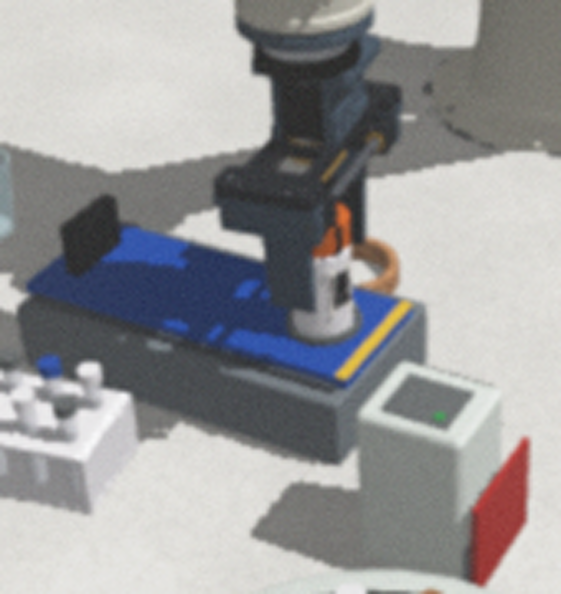

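Request:
{"api": "jog_arm", "payload": {"rows": [{"delta_pos":[0,0,0],"yaw":0,"jaw":1},{"delta_pos":[0,0,0],"yaw":0,"jaw":1},{"delta_pos":[0,0,0],"yaw":0,"jaw":1},{"delta_pos":[0,0,0],"yaw":0,"jaw":1},{"delta_pos":[0,0,0],"yaw":0,"jaw":1},{"delta_pos":[0,0,0],"yaw":0,"jaw":1},{"delta_pos":[0,0,0],"yaw":0,"jaw":1},{"delta_pos":[0,0,0],"yaw":0,"jaw":1}], "newtons": 12}}

```text
t: 1.85
tool_pos: [0.5744, -0.0333, 0.119]
tcp_rot: [-3.052, 1.571, -3.052]
force: [-2.2, -0.3, 2.6]
finger_gap: 0.527
```

Request:
{"api": "jog_arm", "payload": {"rows": [{"delta_pos":[0,0,0],"yaw":-0.06,"jaw":1},{"delta_pos":[0,0,0],"yaw":-0.18,"jaw":1},{"delta_pos":[0,0,0],"yaw":-0.3,"jaw":1},{"delta_pos":[0,0,0],"yaw":-0.42,"jaw":1},{"delta_pos":[0,0,0],"yaw":-0.54,"jaw":1},{"delta_pos":[0,0,0],"yaw":-0.66,"jaw":1},{"delta_pos":[0,0,0],"yaw":-0.78,"jaw":1},{"delta_pos":[0,0,0],"yaw":-0.9,"jaw":1},{"delta_pos":[0,0,0],"yaw":-1.02,"jaw":1},{"delta_pos":[0,0,0],"yaw":-1.1,"jaw":1},{"delta_pos":[0,0,0],"yaw":-1.145,"jaw":1},{"delta_pos":[0,0,0],"yaw":-1.145,"jaw":1}]}}

```text
t: 3.05
tool_pos: [0.5748, -0.0334, 0.119]
tcp_rot: [0.985, 1.57, -0.161]
force: [0.4, -0.6, 0.8]
finger_gap: 0.528
```

Run:
```python
from bench import bot,camera,camera_params
import cv2
o=bot.observe();print(o['tool_pos'],o['joints'],o['force'],o['torque'],o['finger_gap'])
print(camera_params("wrist"))
cv2.imwrite("pics/w2.png",camera("wrist")[:,:,::-1]); 
im=camera("scene")[:,:,::-1];cv2.imwrite("pics/s2.png",cv2.resize(im[150:330,190:360],None,fx=3.3,fy=3.3,interpolation=cv2.INTER_CUBIC))
```

```text
[ 0.57477327 -0.03336022  0.11896459] [-1.61680356e-01  5.33462141e-01  1.57767379e+00  2.07618011e-07
  1.02994896e+00  9.84166373e-01] [ 0.40188261 -0.55804696  0.84751277] [-0.12622954 -0.08904053 -0.03224296] 0.5276114393525827
{'fx': 389.4626719390306, 'fy': 389.4626719390306, 'cx': 321.43560322779666, 'cy': 243.56453604734725, 'xyz': array([ 0.63647073, -0.00507634,  0.28897448]), 'orientation': array([-2.45134828e-01, -6.83935492e-04, -1.14471110e+00])}
```

View pics/w2.png

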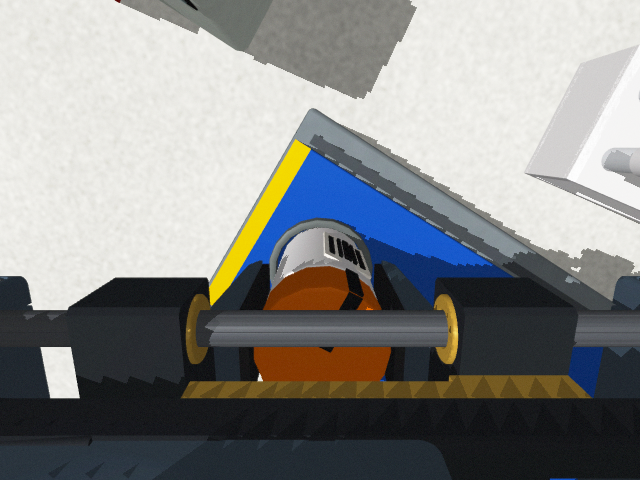

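View pics/s2.png

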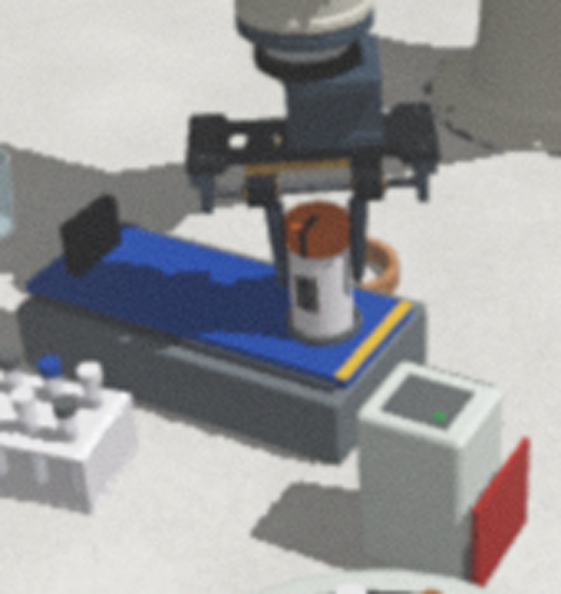

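Run:
```python
import cv2
im=cv2.imread("pics/w2.png"); cv2.imwrite("pics/w2a.png",cv2.resize(im[130:390,200:460],None,fx=2.3,fy=2.3,interpolation=cv2.INTER_CUBIC))
```

```text
(no output)
```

View pics/w2a.png

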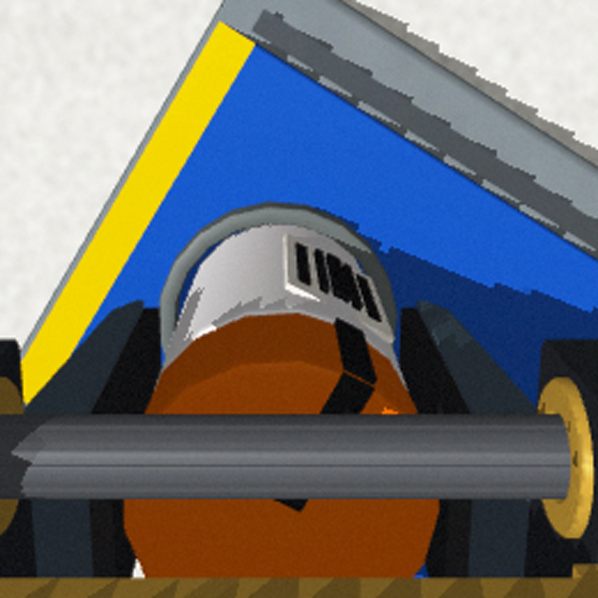

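Run:
```python
from h import *
from bench import camera_params
P=camera_params("wrist")
c=lambda x,y,z:at(P,200+x/2.3,130+y/2.3,z)
t=np.array([.5745,-.0333])
for nm,p in (("line edge",c(361,380,.17)),("line side foot",c(351,322,.155)),("label mid",c(340,285,.115)),("label top",c(344,300,.125))):
    d=p[:2]-t; print(nm,p,np.hypot(*d),np.arctan2(d[1],d[0]))
p,q=c(361,380,.17),c(297,490,.17);print(np.arctan2(*(p-q)[1::-1]),q)
```

```text
line edge [ 0.59831938 -0.03510368  0.17      ] 0.0238875727813301 -0.07557890045454445
line side foot [ 0.60160734 -0.03325561  0.155     ] 0.02710738126238068 0.001637712117802353
label mid [ 0.59736509 -0.03630794  0.115     ] 0.023062095573603784 -0.13080044715440156
label top [ 0.59724174 -0.03647684  0.125     ] 0.02296255683784958 -0.13879405319852484
-0.053919849430495645 [ 0.57898586 -0.03406021  0.17      ]
```

Request:
{"api": "jog_arm", "payload": {"rows": [{"delta_pos":[0,0,0],"yaw":-0.03,"jaw":1},{"delta_pos":[0,0,0],"yaw":-0.03,"jaw":1},{"delta_pos":[0,0,0],"yaw":-0.03,"jaw":0},{"delta_pos":[0,0,0],"yaw":-0.03,"jaw":0},{"delta_pos":[0,0,0],"yaw":-0.03,"jaw":0},{"delta_pos":[0,0,0],"yaw":-0.03,"jaw":0},{"delta_pos":[0,0,0],"yaw":-0.03,"jaw":0},{"delta_pos":[0,0,0.03],"yaw":-0.03,"jaw":0},{"delta_pos":[0,0,0.06],"yaw":-0.03,"jaw":0},{"delta_pos":[0,0,0.09],"yaw":-0.03,"jaw":0},{"delta_pos":[0,0,0.1],"yaw":-0.03,"jaw":0}]}}

```text
t: 4.25
tool_pos: [0.5757, -0.0334, 0.2219]
tcp_rot: [1.017, 1.567, -0.158]
force: [1.0, 0.3, -0.4]
finger_gap: 1.0
```

Request:
{"api": "jog_arm", "payload": {"rows": [{"delta_pos":[-0.003,-0.024,0.01],"yaw":-0.08,"jaw":0},{"delta_pos":[-0.006,-0.048,0.03],"yaw":-0.16,"jaw":0},{"delta_pos":[-0.01,-0.075,0.04],"yaw":-0.24,"jaw":0},{"delta_pos":[-0.014,-0.11,0.05],"yaw":-0.32,"jaw":0},{"delta_pos":[-0.018,-0.145,0.05],"yaw":-0.4,"jaw":0},{"delta_pos":[-0.023,-0.18,0.05],"yaw":-0.48,"jaw":0},{"delta_pos":[-0.026,-0.207,0.05],"yaw":-0.519,"jaw":0},{"delta_pos":[-0.0275,-0.2185,0.05],"yaw":-0.519,"jaw":0},{"delta_pos":[-0.0275,-0.2185,0.05],"yaw":-0.519,"jaw":0}]}}

```text
t: 5.15
tool_pos: [0.5466, -0.2527, 0.2683]
tcp_rot: [-1.915, 1.57, 2.674]
force: [0.0, 1.0, -0.3]
finger_gap: 1.003
```

Run:
```python
from bench import bot,camera,camera_params
import cv2
o=bot.observe();print(o['tool_pos'],o['joints'],o['force'],o['torque'],o['finger_gap'])
print(camera_params("wrist"))
cv2.imwrite("pics/w3.png",camera("wrist")[:,:,::-1]); 
im=camera("scene")[:,:,::-1];cv2.imwrite("pics/s3.png",cv2.resize(im[150:330,170:360],None,fx=3.2,fy=3.2,interpolation=cv2.INTER_CUBIC))
```

```text
[ 0.54663274 -0.25273953  0.26832747] [-5.32180790e-01  4.15407889e-01  1.32655819e+00 -4.98805276e-05
  1.40038678e+00  1.16243293e+00] [ 0.03683973  0.99196905 -0.34535997] [0.09013618 0.14992989 0.00030388] 1.003189704388904
{'fx': 389.4626719390306, 'fy': 389.4626719390306, 'cx': 321.43560322779666, 'cy': 243.56453604734725, 'xyz': array([ 0.61409471, -0.2611393 ,  0.43827653]), 'orientation': array([-2.46091151e-01,  2.23365648e-04, -1.69352590e+00])}
```

View pics/w3.png

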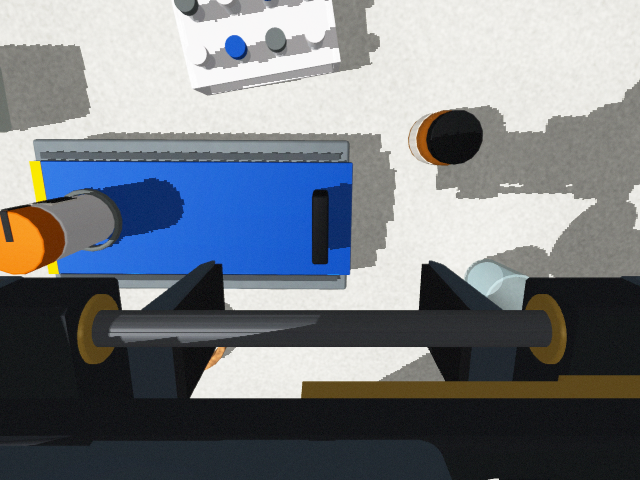

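View pics/s3.png

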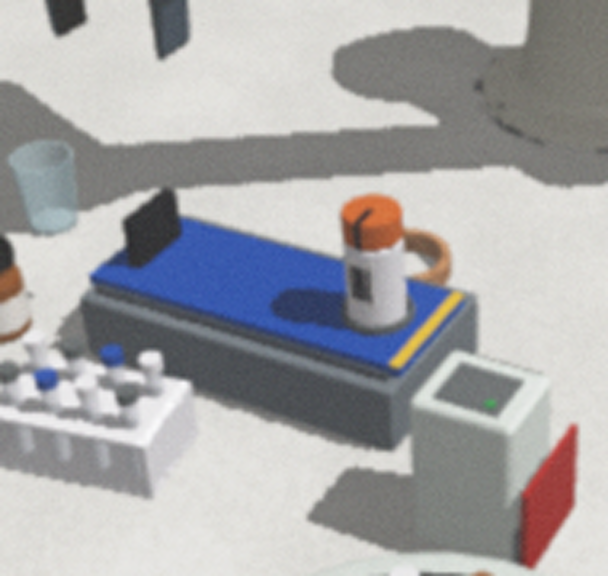

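Run:
```python
from h import *
from bench import camera_params
import cv2
im=cv2.imread("pics/w3.png"); cv2.imwrite("pics/w3a.png",cv2.resize(im[150:290,250:370],None,fx=4,fy=4,interpolation=cv2.INTER_CUBIC))
P=camera_params("wrist")
print(at(P,320,228,.116)); print(proj(P,[.5468,-.2516,.116]))
b=at(P,490,275,.075);print("beaker",b)
print([at(P,*p,.07) for p in [(352,163),(351,274),(40,162),(56,274)]])
```

```text
[ 0.54768487 -0.24970184  0.116     ]
(np.float64(322.35479367493735), np.float64(228.7520208042882))
beaker [ 0.4722848  -0.40848844  0.075     ]
[array([ 0.59566707, -0.28529412,  0.07      ]), array([ 0.4880636 , -0.27327876,  0.07      ]), array([0.6315195 , 0.00181094, 0.07      ]), array([0.52349003, 0.01827078, 0.07      ])]
```

View pics/w3a.png

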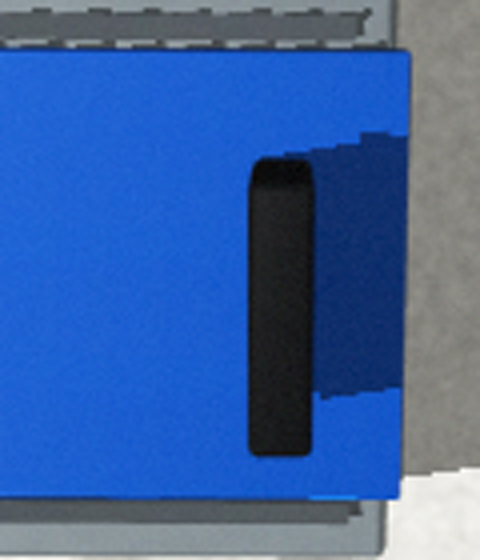

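Request:
{"api": "jog_arm", "payload": {"rows": [{"delta_pos":[0,0.001,-0.03],"yaw":0,"jaw":0.3},{"delta_pos":[0,0.001,-0.065],"yaw":0,"jaw":0.3},{"delta_pos":[0,0.001,-0.1],"yaw":0,"jaw":0.3},{"delta_pos":[0,0.001,-0.13],"yaw":0,"jaw":0.3},{"delta_pos":[0,0.001,-0.155],"yaw":0,"jaw":0.3},{"delta_pos":[0,0.001,-0.175],"yaw":0,"jaw":0.3},{"delta_pos":[0,0.001,-0.187],"yaw":0,"jaw":0.3},{"delta_pos":[0,0.001,-0.187],"yaw":0,"jaw":0.3}]}}

```text
t: 6.05
tool_pos: [0.5466, -0.2494, 0.0808]
tcp_rot: [-2.032, 1.568, 2.559]
force: [0.1, -0.4, 0.1]
finger_gap: 0.7
```

Run:
```python
from bench import bot,camera,camera_params
import cv2
o=bot.observe();print(o['tool_pos'],o['force'],o['finger_gap'])
cv2.imwrite("pics/w4.png",camera("wrist")[:,:,::-1]);
```

```text
[ 0.54656282 -0.24938377  0.08075678] [ 0.07038696 -0.39542508  0.07082717] 0.6999248284960221
```

View pics/w4.png

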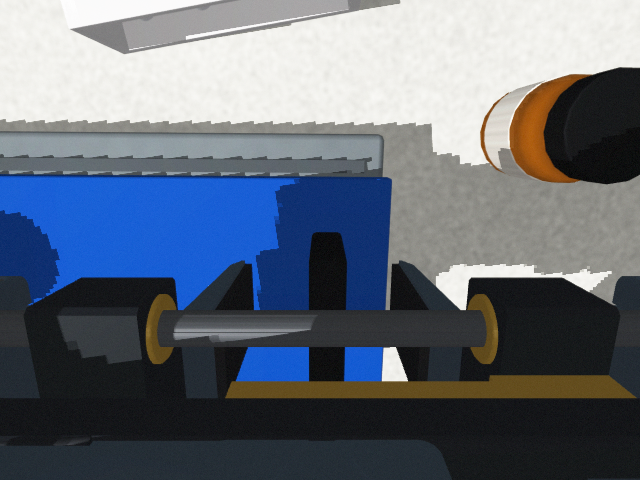

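Request:
{"api": "jog_arm", "payload": {"rows": [{"delta_pos":[0,-0.001,0],"jaw":1,"yaw":0},{"delta_pos":[0,-0.001,0],"jaw":1,"yaw":0},{"delta_pos":[0,-0.001,0],"jaw":1,"yaw":0},{"delta_pos":[0,-0.001,0],"jaw":1,"yaw":0},{"delta_pos":[0,-0.001,0],"jaw":1,"yaw":0},{"delta_pos":[0,-0.001,0],"jaw":1,"yaw":0},{"delta_pos":[0,-0.001,0],"jaw":1,"yaw":0},{"delta_pos":[0,-0.001,0],"jaw":1,"yaw":0},{"delta_pos":[0,-0.001,-0.001],"jaw":1,"yaw":0},{"delta_pos":[0,-0.001,-0.001],"jaw":1,"yaw":0}], "newtons": 35}}

```text
t: 7.1
tool_pos: [0.5472, -0.2518, 0.082]
tcp_rot: [1.271, 1.57, -0.423]
force: [-3.8, 3.2, 17.4]
finger_gap: 0.152
```

Run:
```python
from bench import bot,camera,camera_params
import cv2
im=camera("scene")[:,:,::-1];cv2.imwrite("pics/s5.png",im); cv2.imwrite("pics/s5a.png",cv2.resize(im[170:330,190:360],None,fx=3.6,fy=3.6,interpolation=cv2.INTER_CUBIC))
im=camera("side")[:,:,::-1];cv2.imwrite("pics/d5.png",im); cv2.imwrite("pics/d5a.png",cv2.resize(im[180:300,230:400],None,fx=4.5,fy=4.5,interpolation=cv2.INTER_CUBIC))
o=bot.observe();print(o['tool_pos'],o['force'],o['torque'],o['finger_gap'])
```

```text
[ 0.54715645 -0.25183237  0.08194548] [-4.20967201  3.74221577 18.18925304] [ 0.61659643  0.91178322 -0.34452451] 0.15237247900573342
```

View pics/s5a.png

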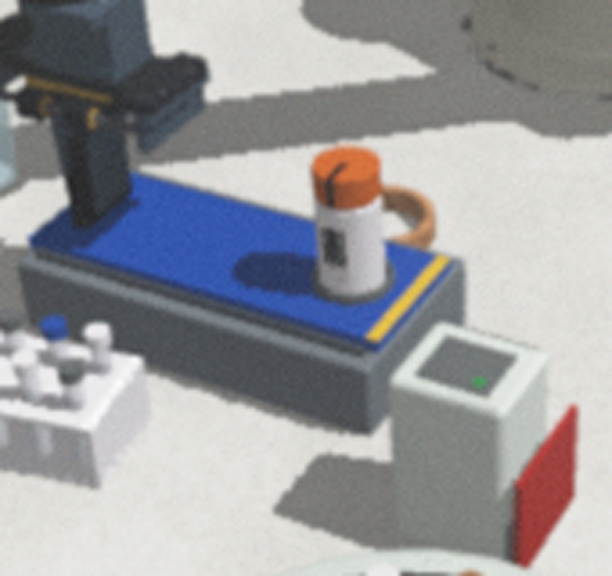

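View pics/d5a.png

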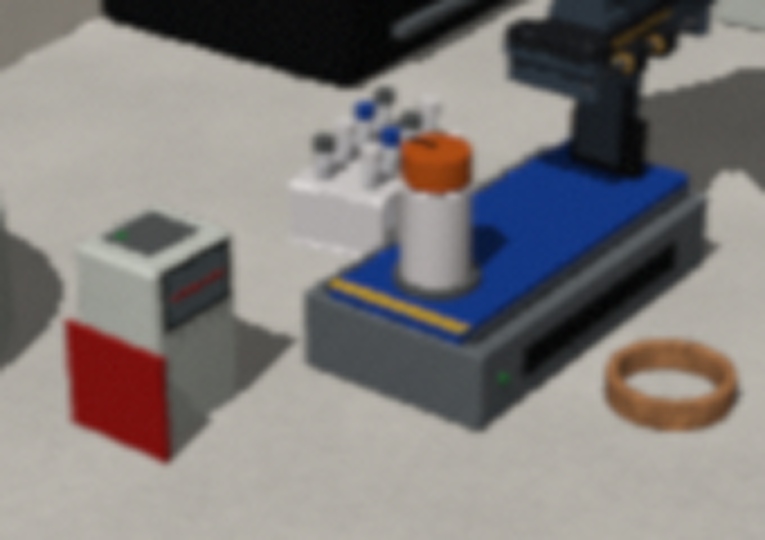

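Request:
{"api": "jog_arm", "payload": {"rows": [{"delta_pos":[0.0005,0.004,0],"jaw":1,"yaw":0},{"delta_pos":[0.0016,0.0129,0],"jaw":1,"yaw":0},{"delta_pos":[0.0032,0.0258,0],"jaw":1,"yaw":0},{"delta_pos":[0.0048,0.0387,0],"jaw":1,"yaw":0},{"delta_pos":[0.0064,0.0516,0],"jaw":1,"yaw":0},{"delta_pos":[0.008,0.0645,0],"jaw":1,"yaw":0},{"delta_pos":[0.0096,0.0774,0],"jaw":1,"yaw":0},{"delta_pos":[0.0108,0.0873,0],"jaw":1,"yaw":0},{"delta_pos":[0.0115,0.0933,0],"jaw":1,"yaw":0},{"delta_pos":[0.0117,0.0943,0],"jaw":1,"yaw":0}]}}

```text
t: 8.2
tool_pos: [0.5595, -0.158, 0.0819]
tcp_rot: [0.88, 1.568, -0.813]
force: [-1.5, -7.2, 14.7]
finger_gap: 0.149
```

Run:
```python
from bench import bot,camera,camera_params
import cv2
im=camera("scene")[:,:,::-1];cv2.imwrite("pics/s6.png",im); cv2.imwrite("pics/s6a.png",cv2.resize(im[170:330,190:360],None,fx=3.6,fy=3.6,interpolation=cv2.INTER_CUBIC))
im=camera("side")[:,:,::-1];cv2.imwrite("pics/d6.png",im); cv2.imwrite("pics/d6a.png",cv2.resize(im[180:300,230:400],None,fx=4.5,fy=4.5,interpolation=cv2.INTER_CUBIC))
o=bot.observe();print(o['tool_pos'],o['force'],o['torque'],o['finger_gap'])
```

```text
[ 0.55954637 -0.15798261  0.08194391] [-0.92184933 -2.07115586 13.96863272] [0.10158638 0.63228334 0.18027905] 0.14949425193010507
```

View pics/s6a.png

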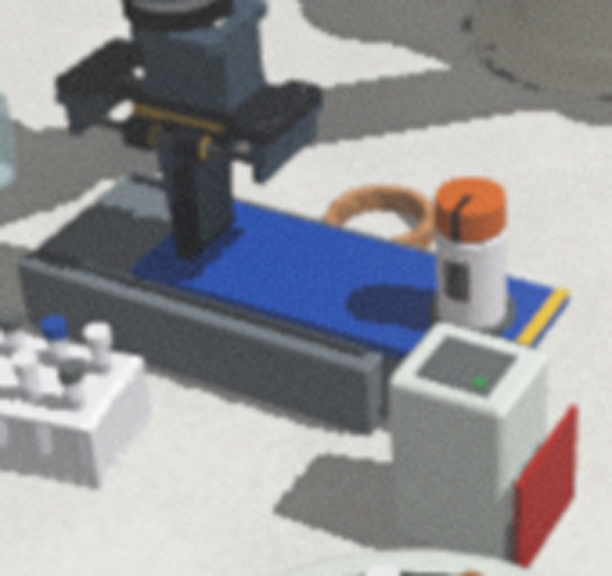

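View pics/d6a.png

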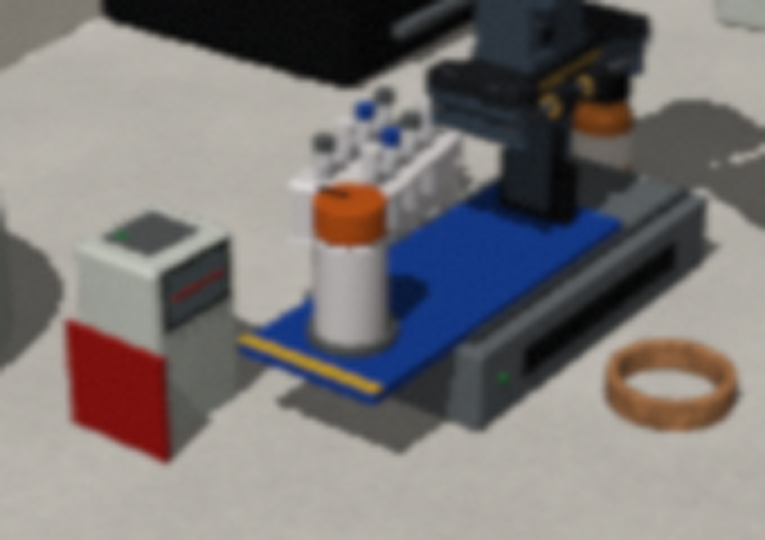

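Request:
{"api": "jog_arm", "payload": {"rows": [{"delta_pos":[0.0004,0.003,0],"jaw":1,"yaw":0},{"delta_pos":[0.0015,0.012,0],"jaw":1,"yaw":0},{"delta_pos":[0.003,0.024,0],"jaw":1,"yaw":0},{"delta_pos":[0.0044,0.036,0],"jaw":1,"yaw":0},{"delta_pos":[0.0055,0.0445,0],"jaw":1,"yaw":0},{"delta_pos":[0.0059,0.0476,0],"jaw":1,"yaw":0},{"delta_pos":[0.0059,0.0476,0],"jaw":1,"yaw":0}]}}

```text
t: 9.0
tool_pos: [0.5655, -0.11, 0.0819]
tcp_rot: [1.252, 1.569, -0.441]
force: [0.9, 0.5, 14.1]
finger_gap: 0.15
```

Run:
```python
from bench import bot,camera,camera_params
import cv2
im=camera("scene")[:,:,::-1];cv2.imwrite("pics/s7.png",im); cv2.imwrite("pics/s7a.png",cv2.resize(im[200:330,280:380],None,fx=4.6,fy=4.6,interpolation=cv2.INTER_CUBIC))
im=camera("side")[:,:,::-1];cv2.imwrite("pics/d7.png",im); cv2.imwrite("pics/d7a.png",cv2.resize(im[200:300,230:350],None,fx=6,fy=6,interpolation=cv2.INTER_CUBIC))
im=camera("wrist")[:,:,::-1];cv2.imwrite("pics/w7.png",im)
o=bot.observe();print(o['tool_pos'],o['force'],o['torque'],o['finger_gap'])
```

```text
[ 0.56553954 -0.11002439  0.08192585] [ 0.62406904  0.98585852 15.82728141] [0.57079812 0.48767646 0.27465239] 0.14809665278536346
```

View pics/s7a.png

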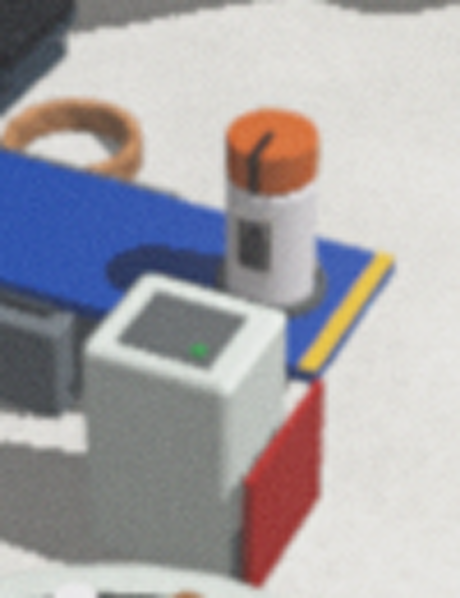

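View pics/d7a.png

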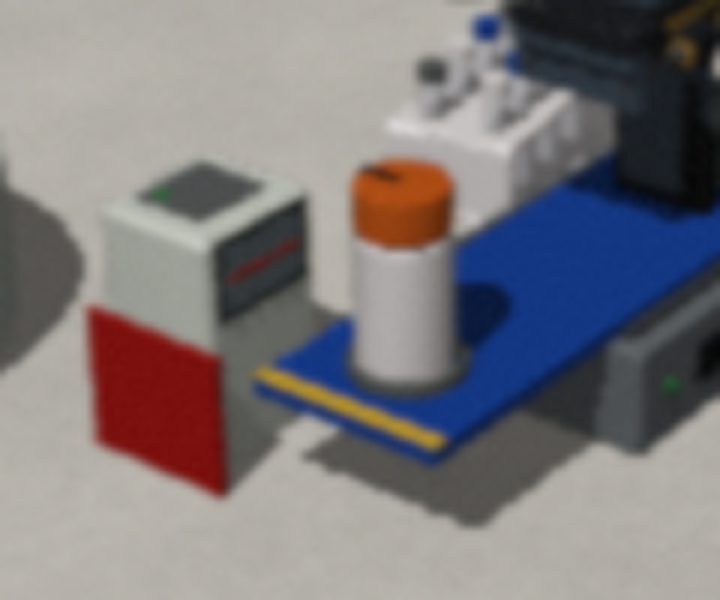

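View pics/w7.png

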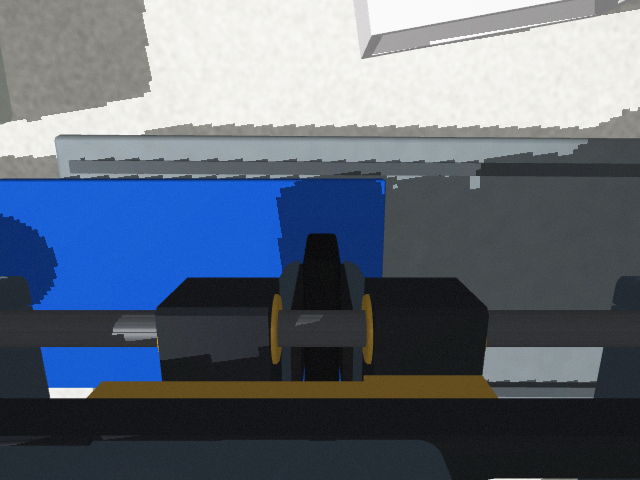

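```bash
python3 - <<'E'
from h import *
from bench import camera_params
a=-.1235; ny=np.array([-np.sin(a),np.cos(a),0]);nx=np.array([np.cos(a),np.sin(a),0])
S=camera_params("scene");D=camera_params("side")
d=lambda x,y,z:at(D,230+x/6-.42,200+y/6-.42,z)
s=lambda x,y,z:at(S,280+x/4.6-.4,200+y/4.6-.4,z)
for nm,l in (("side",[d(254,382,.07),d(436,451,.07),d(220,358,.078),d(90,306,.078)]),("scene",[s(318,375,.07),s(395,264,.07),s(321,381,.078),s(247,482,.078)])):
    for p in l: print(nm,p, "y",p@ny,"x",p@nx)
E
python3 - <<'E'
import cv2
im=cv2.imread("pics/s7.png");cv2.imwrite("pics/s7b.png",cv2.resize(im[245:305,320:375],None,fx=10,fy=10,interpolation=cv2.INTER_CUBIC))
im=cv2.imread("pics/d7.png");cv2.imwrite("pics/d7b.png",cv2.resize(im[245:285,240:310],None,fx=10,fy=10,interpolation=cv2.INTER_CUBIC))
E
```

```text
side [0.64752237 0.15609494 0.07      ] y 0.2346719400948809 x 0.6233617955373364
side [0.54139576 0.16574603 0.07      ] y 0.23117617426662448 x 0.5168546141307833
side [0.66616049 0.15660787 0.078     ] y 0.23747691978771068 x 0.641794776758371
side [0.74984977 0.1467462  0.078     ] y 0.23799973195492094 x 0.7260614660205104
scene [0.65493751 0.15523355 0.07      ] y 0.23473054599317567 x 0.630826575032596
scene [0.55101707 0.16822201 0.07      ] y 0.2348185130639835 x 0.5260976343488286
scene [0.66842798 0.16053158 0.078     ] y 0.2416500727257503 x 0.643561644907728
scene [0.75110078 0.14833573 0.078     ] y 0.23973126885515839 x 0.7271071401097253
```

View pics/s7b.png

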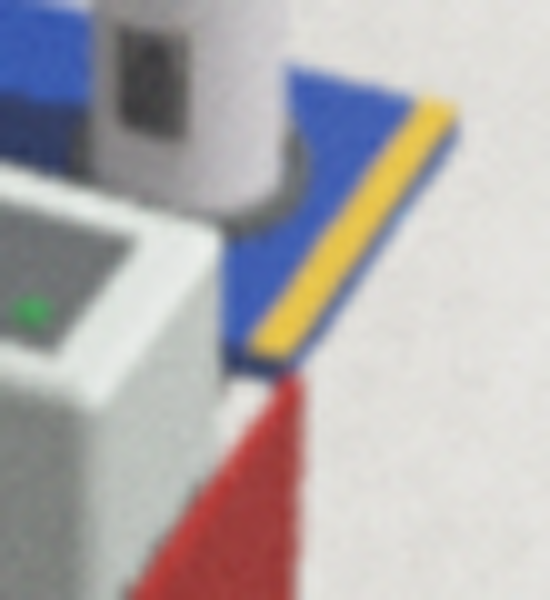

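View pics/d7b.png

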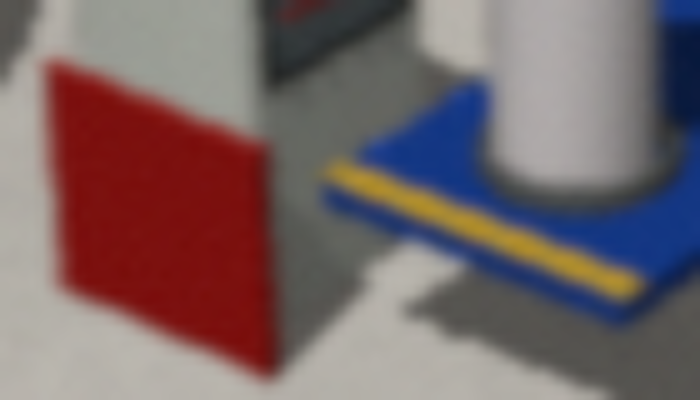

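```bash
cat > m.py <<'E'
from h import *
from bench import camera_params
import cv2,sys
a=-.1235; ny=np.array([-np.sin(a),np.cos(a),0]);nx=np.array([np.cos(a),np.sin(a),0])
def centroid(P,im,roi):
    x0,y0,x1,y1=roi; b,g,r=[im[y0:y1,x0:x1,i].astype(float) for i in range(3)]
    # yellow-ness weight
    w=np.clip((np.minimum(r,g)-b)/120.,0,1); w[(r-b<45)|(g-b<30)]=0
    n,l,st,_=cv2.connectedComponentsWithStats((w>0).astype(np.uint8)); k=1+np.argmax(st[1:,4]); w=w*(l==k)
    yy,xx=np.mgrid[y0:y1,x0:x1]
    return (xx*w).sum()/w.sum(),(yy*w).sum()/w.sum(),w.sum(),st[k]
if __name__=="__main__":
  for n in sys.argv[1:]:
    im=cv2.imread(f"pics/{n}.png"); P=camera_params("scene" if n[0]=="s" else "side")
    roi=(285,225,375,290) if n[0]=="s" else (255,225,345,290)
    u,v,A,st=centroid(P,im,roi); p=at(P,u,v,.07); print(n,round(u,2),round(v,2),A,st,"y",p@ny,"x",p@nx)
E
python3 m.py s0 s5 s6 s7 side0 2>/dev/null; python3 m.py d5 d6 d7
python3 - <<'E'
from m import *
P=camera_params("scene");D=camera_params("side")
m=np.array([.665,.1567,.078])
for z in (.078,0.02):
  for o in (-.0025,.0025):
    q=m+ny*o;q[2]=z; r=q+nx*.085
    print(z,o,"scene",np.round(proj(P,q),2),np.round(proj(P,r),2),"side",np.round(proj(D,q),2),np.round(proj(D,r),2))
E
```

```text
d5 317.9 247.46 30.458333333333336 [49 17 29 12 62] y 0.08260432304399963 x 0.5732998530274557
d6 306.87 228.46 45.28333333333333 [ 45   0  15   9 117] y 0.002617731735554484 x 0.6766209750439085
d7 296.35 233.19 68.98333333333333 [ 34   2  16  14 180] y 0.04884559737035295 x 0.6831629629510333
0.078 -0.0025 scene [347.2  280.89] [331.57 303.32] side [267.15 259.01] [245.42 250.21]
0.078 0.0025 scene [349.2  281.49] [333.66 303.99] side [265.98 259.72] [244.23 250.88]
0.02 -0.0025 scene [346.68 299.87] [331.5  322.71] side [268.08 276.2 ] [246.73 267.06]
0.02 0.0025 scene [348.61 300.48] [333.53 323.4 ] side [266.93 276.95] [245.57 267.76]
```

```bash
sed -i 's/w\[(r-b<45)|(g-b<30)\]=0/w[(r-b<45)|(g-b<30)|(g<.6*r)]=0/' m.py; cp pics/side0.png pics/d0.png; cp pics/scene0.png pics/s0.png; python3 m.py s0 s5 s6 s7 d0 d5 d6 d7
python3 - <<'E'
import cv2,numpy as np
for n,roi in(("s7",(315,265,360,335)),("d7",(235,240,280,290))):
    im=cv2.imread(f"pics/{n}.png").astype(float);x0,y0,x1,y1=roi
    w=(im[y0:y1,x0:x1,2]-im[y0:y1,x0:x1,1])
    print(n); 
    for y in range(y0,y1,6): print(y,x0,w[y-y0].astype(int))
E
```

```text
s0 302.87 252.63 77.34166666666667 [  7  16  23  24 106] y 0.0851301158035308 x 0.5764825246308887
s5 302.89 252.46 75.925 [  7  16  23  24 103] y 0.08482629729061528 x 0.5758063664348196
s6 340.34 257.53 50.33333333333333 [49 25 14 16 68] y 0.1792813863405687 x 0.5549345141995603
s7 354.88 267.5 86.975 [ 60  30  21  26 115] y 0.2275749821737128 x 0.5768438705153852
d0 318.05 247.58 31.158333333333335 [49 17 29 12 62] y 0.08296173388574392 x 0.5724731593878942
d5 317.9 247.46 30.458333333333336 [49 17 29 12 62] y 0.08260432304399963 x 0.5732998530274557
d6 298.32 260.33 38.866666666666674 [28 29 31 13 73] y 0.17719597562689696 x 0.5733552222791999
d7 287.76 267.47 43.78333333333334 [18 36 31 14 79] y 0.22550826488922676 x 0.5727177734298284
s7
265 315 [ -3  -2  -2  -3  -3  -6  -5  -5  -5  -6  -5  -8  -6  -4  -5  -6  -6  -3
  -2  -6  -4  -1  -1  -1   2   3   4   2   3   1  -1   1  -5  -3  -7 -20
 -28 -29 -17   7  29  35  36  29  12]
271 315 [ -4  -3  -6  -4  -5  -3  -5  -2   0  -4  -7  -1  -5  -3  -5  -3  -9  -6
  -5  -3  -5  -3  -3  -3  -3  -7  -6 -22 -29 -29 -28 -30 -28 -31 -10  14

[... 2437 characters left out ...]
108 105  94  57  15   0  -3  -3
  -4 -11 -15  -6   6  18  28  30  29]
270 235 [  3   4   3   3   3   4   4   3   4   9  36  73 100 108 106 109 106 108
 107 107 107 107 106 108 107 108 108 107 107 107 102  73  32   7   1  -1
  -2  -3  -2  -3  -2  -2  -1   2   2]
276 235 [  3   3   3   4   4   3   4   4   3   3   3   4   4   8  11  18  29  47
  66  86  99 106 106 108 107 108 106 109 108 107 104  84  46  14   2   1
   2   3   2   4   4   4   5   3   4]
282 235 [ 4  4  4  3  4  3  4  4  4  3  4  3  4  4  4  3  4  3  4  4  3  5  4  5
  4  4  4  9 16 28 45 52 31 11  5  3  4  4  4  4  4  4  3  3  4]
288 235 [3 4 3 4 4 4 4 5 3 3 3 4 4 5 3 4 3 3 4 4 5 4 4 3 4 4 3 4 3 4 4 4 4 3 5 4 5
 4 4 3 4 3 3 4 4]
```

Request:
{"api": "jog_arm", "payload": {"rows": [{"delta_pos":[0.0003,0.002,0],"jaw":1,"yaw":0},{"delta_pos":[0.0006,0.005,0],"jaw":1,"yaw":0},{"delta_pos":[0.0009,0.007,0],"jaw":1,"yaw":0},{"delta_pos":[0.0009,0.007,0],"jaw":1,"yaw":0},{"delta_pos":[0.0009,0.007,0],"jaw":1,"yaw":0},{"delta_pos":[0.0009,0.007,0],"jaw":1,"yaw":0},{"delta_pos":[0.0009,0.007,0],"jaw":1,"yaw":0}]}}

```text
t: 9.85
tool_pos: [0.5664, -0.1037, 0.0819]
tcp_rot: [1.113, 1.568, -0.581]
force: [-1.6, -4.1, 13.0]
finger_gap: 0.152
```

```bash
python3 - <<'E'
from bench import bot,camera,camera_params
import cv2
im=camera("scene")[:,:,::-1];cv2.imwrite("pics/s8.png",im); cv2.imwrite("pics/s8a.png",cv2.resize(im[200:330,280:380],None,fx=4.6,fy=4.6,interpolation=cv2.INTER_CUBIC))
im=camera("side")[:,:,::-1];cv2.imwrite("pics/d8.png",im); cv2.imwrite("pics/d8a.png",cv2.resize(im[200:300,230:350],None,fx=6,fy=6,interpolation=cv2.INTER_CUBIC))
o=bot.observe();print(o['tool_pos'],o['force'],o['torque'],o['finger_gap'])
E
python3 m.py s8 d8
```

```text
[ 0.56638271 -0.10369545  0.08190376] [-0.46874075 -4.98342044 13.91688655] [-0.4932408   0.62878812  0.09000187] 0.15539064895514154
s8 357.33 268.17 88.81666666666666 [ 63  30  20  27 119] y 0.2339402618063382 x 0.5767687849490658
d8 286.13 268.36 42.266666666666666 [16 37 31 13 75] y 0.23189526020698117 x 0.573355756779985
```

View pics/s8a.png

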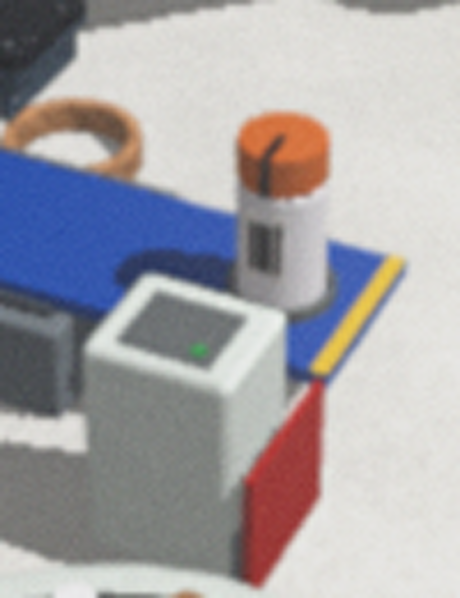

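View pics/d8a.png

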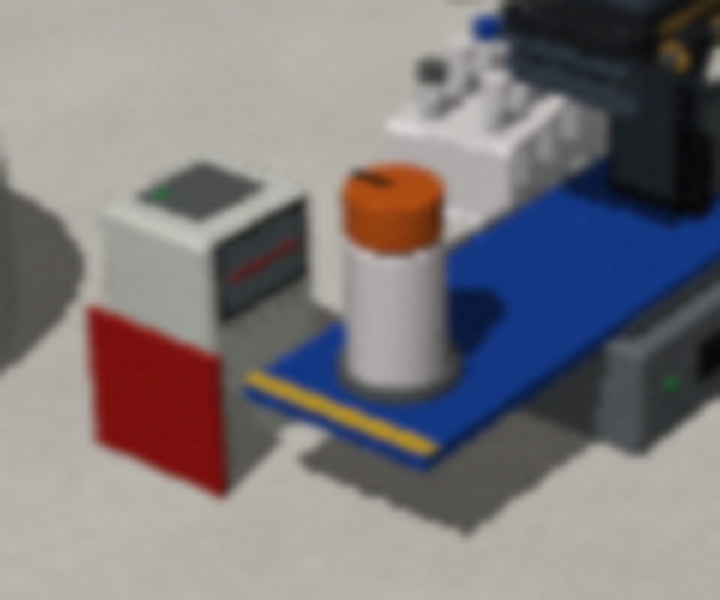

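```bash
python3 - <<'E'
import cv2
im=cv2.imread("pics/s8.png"); cv2.imwrite("pics/s8b.png",cv2.resize(im[220:275,325:360],None,fx=10,fy=10,interpolation=cv2.INTER_CUBIC))
E
python3 - <<'E'
from m import *
S=camera_params("scene")
e=ny*.238+nx*.574; n=e-.05*ny
for ang in (-.38,-.2,-.1235,0,.14):
    d=np.array([np.cos(ang),np.sin(ang),0])*.024
    f=lambda z,k=1:[round((v-o+.45)*10) for v,o in zip(proj(S,[n[0]+k*d[0],n[1]+k*d[1],z]),(325,220))]
    print(ang,"ctr",f(.17,0),"cap edge",f(.17),"label",f(.115),f(.15))
E
```

```text
-0.38 ctr [164, 89] cap edge [99, 132] label [97, 326] [98, 204]
-0.2 ctr [164, 89] cap edge [114, 138] label [112, 332] [114, 210]
-0.1235 ctr [164, 89] cap edge [121, 140] label [119, 334] [121, 212]
0 ctr [164, 89] cap edge [134, 143] label [131, 337] [133, 215]
0.14 ctr [164, 89] cap edge [148, 145] label [145, 339] [147, 217]
```

View pics/s8b.png

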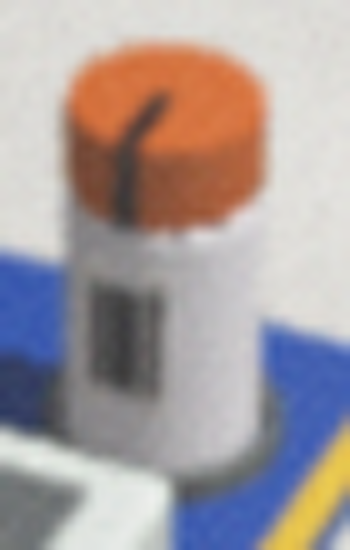

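Run:
```python
from bench import bot
o=bot.observe();print(o['t'],o['tool_pos'],o['force'],o['finger_gap'])
print(bot.job_done())
```

```text
9.95 [ 0.56638271 -0.10369545  0.08190376] [-0.46874075 -4.98342044 13.91688655] 0.15539064895514154
the job is handed in; nothing more can be done
None
```

I turned the jar in its nest by about 67° until its label faced the scanner's side. Then I gripped the fin with 35 N and slid the board about 150 mm outward, and handed the job in at 9.95 s while still holding it. No verdict was reported.

**Last checks before handing in**
- **Edge at the mark:** the three cameras agreed to within about 2 mm, all reading from level to 2 mm short, against a limit of 6 mm. I left that offset alone. The board moved about 6.4 mm of the last 7 mm commanded.
- **Hold:** the fingers were closed on the fin, with 14 N of reaction showing the board was pressed down. It looked flat in the pictures.
- **Jar:** it stood upright in its nest. The label read about -0.07 rad against the scanner's -0.12 rad, so it is within about 3–4° of square, against a limit of 15°.
- **Other things on the bench:** I did not measure them, but nothing looked moved where the pictures showed them.

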